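# Pin the bamboo in its cradle and poise the awl over the mark

### The job

First lock the bamboo in the drilling cradle: take the steel pin out of the wooden block and push it down fully home through the eyelet on the cradle's arch. Then lift the awl out of the block, carry it over the standing bamboo tubes and finish with it held upright, its point directly above the dark pilot mark on the bamboo's paper band and about 7 mm above it, never touching the bamboo. The job ends with the gripper still holding the awl still there; leave the pin home and do not disturb the standing tubes or the bamboo.

Things in the scene. Friction and masses are not known exactly. Their poses are not given: they have to be found in the camera images.
- cradle: fixed pale wooden drilling cradle, board 260 x 130 x 18 mm lying on the table; origin at the centre of its underside, x along its length, z up. At its -x end (100 mm from the origin) an arch with a steel top plate carries the eyelet; an end stop stands at its +x end. Two rails along x carry the bamboo.
- eyelet (a point): centre of the eyelet, a round through hole 15 mm wide in the steel plate (36 mm along cradle x, 90 mm along cradle y, 8 mm thick) on top of the cradle's arch; the point is at the plate's upper face, 104 mm above the table; z up. Below it is free space down to the board at 18 mm. Nothing stands higher than the plate here.
- mark (a point): pilot mark: dark dot 8 mm across on the white paper band round the bamboo; the point lies on the bamboo's top surface, about 89 mm above the table, in cradle axes 20 mm towards +x from the cradle's origin (120 mm from the eyelet). z up.
- bamboo: loose green bamboo piece lying along the cradle's x on the two rails, 60 mm in diameter, 180 mm long, 0.22 kg; origin on its axis half-way along, about 59 mm above the table. White paper band 50 mm long round it.
- block: fixed wooden tool block 80 x 180 x 85 mm (x, y, z); origin at the centre of its underside. Two vertical through holes 15 mm wide at its y = -50 and +50 mm; in one stands the pin, in the other the awl (either way round), each resting by its shoulder on the block's top.
- pin_head (a point): centre of the pin's plain cylindrical steel head, 25 mm in diameter and 50 mm tall (point half-way up, 25 mm above the flat shoulder under the head, which rests on the block 85 mm above the table at the start); z along the pin, up. Grasp here. About 0.1 to 0.15 kg.
- pin_tip (a point): lower end of the pin's shank, 100 mm below pin_head on the pin's axis; shank 10 mm in diameter and 75 mm long with a tapered end. Fully home, the shoulder rests on the eyelet plate and this point is 75 mm below the plate's upper face.
- awl_handle (a point): centre of the awl's round wooden handle, 28 mm in diameter and 80 mm tall with a domed top (point 38 mm above the handle's lower end, 42 mm below its top); z along the awl, up. Grasp here. About 0.07 to 0.12 kg.
- awl_tip (a point): the awl's sharp point, 113 mm below awl_handle on its axis; steel shank 7 mm in diameter and 75 mm long. At the start it is 10 mm above the table inside the block's hole.
- tube_a: loose standing bamboo tube 58 mm in diameter, 110 mm tall; origin at the centre of its foot. The three tubes stand in a row between block and cradle.
- tube_b: the same, 125 mm tall
- tube_c: the same, 118 mm tall

How it is judged:
On the way, in this order (a step that is already met when the one before it is completed fails the run):
1. the pin is fully home through the eyelet (horizontal distance between pin_tip and eyelet below 0.006 m and z of pin_tip in the frame of eyelet below -0.07 m and angle between pin_tip's own z axis and vertical below 0.12 rad), for 0.3 s.
2. the awl is lifted clear of the block (height (world z) of awl_tip above 0.095 m), for 0.1 s.
At the end, for the whole second after the job is handed in: Pin home (axis within 6 mm, shoulder within 5 mm of the plate, tilt under 0.12 rad); awl held, still (20 mm/s), upright to 0.15 rad, point within 7 mm sideways of the mark and 2-15 mm above it, touching no bamboo, cradle, block or pin; bamboo within 12 mm of its start; tubes upright (all of step 1 and horizontal distance between awl_tip and mark below 0.007 m and z of awl_tip in the frame of mark between 0.002 and 0.015 m and angle between awl_handle's own z axis and vertical below 0.15 rad and contact force between awl and the fingers above 1 N and contact force between awl and bamboo below 0.05 N and contact force between awl and cradle below 0.05 N and contact force between awl and block below 0.05 N and contact force between awl and pin below 0.05 N and linear speed of awl below 0.02 m/s and distance of bamboo from where it was at the start of the episode below 0.012 m and angle between each of tube_a, tube_b, tube_c's own z axis and vertical below 0.2 rad); the arm keeps its last pose, push and grip.
It fails at once if a standing tube is pushed more than 20 mm or tipped (distance of any of tube_a, tube_b, tube_c from where it was at the start of the episode above 0.02 m or angle between any of tube_a, tube_b, tube_c's own z axis and vertical above 0.4 rad).
It fails at once if the awl touches the bamboo (contact force between awl and bamboo above 0.3 N).
It fails at once if the bamboo is pushed out of place (distance of bamboo from where it was at the start of the episode above 0.02 m).
It also fails if it takes over 64 s, if anything falls off the work surface, if the arm or the gripper's body presses on something with over 40 N, if the wrist force passes 120 N, or if a joint passes its speed limit or range.

### The arm

A 6-joint arm with a two-finger parallel gripper is mounted at the origin on the work surface. World frame = base frame: x ahead of the robot, y to its left, z up, the work surface at z = 0. Lengths are in m, angles in rad, forces in N, time in s.
With the tool pointing down it reaches from about 0.25 to 0.775 m from the base axis. Payload 4 kg.
Tool frame: the origin (TCP) lies on the centre line of the jaws, within the pads' length; the fingertips stand tcp_to_tips ahead of it and the grasp point (between the pads) lies 8 mm behind it (tcp_to_tips is the distance from the TCP to the fingertips, in m); x points along the fingers, y is the direction in which the jaws open and shut, and the axes are right-handed (so a half turn about x gives the same grasp; the last joint's range is limited). The gripper opens to 85 mm and grips with 20 to 120 N. Pads are 22 mm wide; open, the fingers measure 114 mm over their backs; the gripper's body (76 mm by 85 mm) begins 54 mm behind the grasp point. The pads swing forward as they close: fully open they stand 13 mm farther back than shut.
Start: joints at [-1.298, 0.087, 1.371, -0, 1.684, -0.103], TCP at [0.202, -0.512, 0.242] pointing down, gripper open.
Joint ranges: [-3.1, 3.1], [-0.76, 2.03], [0.27, 2.55], [-1.08, 4.22], [0.17, 2.65], [-2.57, 2.57]. Speed limits (rad/s): [2.79, 2.79, 3.14, 3.14, 3.14, 3.14].

### API

Orientations are given as a rotation vector (axis times angle).
In Python, from workcell import * gives the robot as it stands.
- The arm moves only by the tool jog_arm, never from a script. Its argument "targets" is one flat list of numbers, 7 for each row, row after row: the shift along the tool's x, y, z in mm, then the turn, a rotation vector about the tool's x, y, z in rad, then the gripper command: -1 is fully open, 1 is shut, values between are in proportion. A call has 1 to 5 rows; each row shifts and turns the commanded pose from where the row before left it, along the tool's axes as they then stand; what a row does not reach is not made up. A row lasts 1/10 s, in which the tool goes at most 50 mm and 8.59 degrees, less where a joint would pass 70% of its speed; a pose out of reach is approached as far as the arm can. A call with a gripper value outside its range is refused whole. The fingers move at their own pace and stop on an object; "newtons" is the grip in N (left out, the last holds). Time passes only in rows, so rows that do not move let the fingers close. It gives the time, the measured TCP pose, the force and the opening at its end, in the units of the state.
- state(): the state, without advancing time (a new reading comes with each control period).
- read_camera(name): name is "side" or "top"; returns the picture (480x640x3 uint8, blue, green, red); there is no depth.
- camera_model(name): a dict with "fx", "fy", "cx", "cy" (pixels), "k1" (the pictures are not rectified: a ray, as slopes to the right and down, at radius r is drawn at 1 + k1 r^2 times it, then the intrinsics apply), "T" (4x4, takes a point from camera to world coordinates). Camera axes: x right, y up, looking along -z (the intrinsics and any distortion apply to the point x, -y, -z); pixel columns grow to the right and rows downward; lengths in m; the calibration is good to about 2 mm. A picture is of the moment at which its call begins. camera_model takes no time and is no camera call.
- hand_in(): hands the job in, once; it reports no verdict.
Trained networks look in the newest picture that a camera, given by its name, has taken for a name from the list of things; names that differ only in an ending like _2 or _b are one class to them, and where a whole thing is asked for, a point or a joint stands for the part that bears it (a point fixed in the world has none). Each returns a list of dicts, best first, with "score" (0 to 1); they miss things now and then, are a little off and sometimes report something else, mostly with a low value. They report only what shows in the picture. A call takes as long as a camera call.
- spot_in(camera, thing): "rect" ([left, top, right, bottom] in pixels, round what is visible of it).
The state is a dict: "time_s": time; "joints": joint angles; "joint_velocities": joint speeds; "effort": joint torques, N m; "position": TCP position; "tcp_rot": TCP orientation; "contact_force": force on the tool from outside, world axes, zero at the start; "torque": the same for the moment, N m; "gripper_width": opening from 0.0 (shut) to 1.0 (fully open).
Only numpy, scipy, OpenCV 4.12 (cv2) and the standard library are available. Lean on these libraries where they do the work, as an engineer would, in place of code of your own. Each camera call takes 0.05 s, during which the arm holds its last target. There are 200 camera calls.

## Working session

There is one attempt and no reset: what is moved stays moved. The work goes in short steps, Python scripts to look and compute and a tool call to move; the robot and the scene stay as the last step left them, time stands still between calls to the robot, and variables do not carry over. Pictures are saved under pics/ and viewed, about 8 in all and at most 12, crops included, and the job is handed in when it is done.

Besides the shell and the picture viewer there is one more tool, called after "Emit:" in YAML: its name, and indented under it one key for each argument. jog_arm: Moves the arm, as the interface text tells. Its arguments: {"type":"object","properties":{"targets":{"type":"array","items":{"type":"number"}},"newtons":{"type":"number"}},"required":["targets"]}

```bash
mkdir -p pics; ls
python3 - <<'E'
from workcell import *
import cv2, numpy as np
for n in ("side","top"):
    im=read_camera(n); cv2.imwrite(f"pics/{n}0.png",im)
    m=camera_model(n); print(n,{k:(np.round(v,4).tolist() if k=="T" else v) for k,v in m.items()})
    for t in ("pin_head","awl_handle","block","cradle","bamboo","mark","eyelet","tube_a"):
        try: print(t,[(round(d["score"],2),[round(x) for x in d["rect"]]) for d in spot_in(n,t)[:4]])
        except Exception as e: print(t,e)
print(state())
E
```

```text
pics
side {'fx': 468.3572489990214, 'fy': 468.3572489990214, 'cx': 318.91502427973074, 'cy': 239.04828074957797, 'k1': -0.0795660103182266, 'T': [[-0.9998, 0.004, -0.0174, 0.521], [-0.0154, -0.6936, 0.7202, 0.6759], [-0.0092, 0.7203, 0.6936, 0.6884], [0.0, 0.0, 0.0, 1.0]]}
pin_head [(0.66, [265, 274, 280, 305])]
awl_handle [(0.94, [275, 312, 300, 356]), (0.63, [286, 137, 357, 167])]
block [(0.63, [244, 276, 325, 406])]
cradle [(0.89, [275, 122, 377, 190])]
bamboo [(0.8, [285, 135, 360, 164])]
mark [(0.92, [285, 138, 358, 165])]
eyelet [(0.79, [262, 126, 376, 193])]
tube_a [(0.81, [300, 214, 332, 284]), (0.69, [245, 213, 278, 272]), (0.57, [359, 210, 392, 272]), (0.39, [285, 138, 358, 166])]
top {'fx': 608.0422289985858, 'fy': 608.0422289985858, 'cx': 310.4205806993078, 'cy': 239.34748345129702, 'k1': -0.011314165883805174, 'T': [[-0.0233, 0.9888, -0.1474, 0.3901], [-0.9997, -0.0218, 0.0114, 0.0418], [0.008, 0.1476, 0.989, 1.1113], [0.0, 0.0, 0.0, 1.0]]}
pin_head [(0.49, [205, 191, 224, 215])]
awl_handle [(0.8, [142, 213, 170, 232])]
block [(0.64, [135, 178, 252, 262])]
cradle [(0.85,
[... 167 characters left out ...]
25]), (0.71, [282, 220, 320, 263])]
{'time_s': 0.9, 'joints': array([-1.29811340e+00,  8.71455037e-02,  1.37069889e+00, -6.49162712e-06,
        1.68360846e+00, -1.03122770e-01]), 'joint_velocities': array([-0.00141795,  0.00079488, -0.00015136,  0.00032577,  0.00065937,
       -0.00136805]), 'effort': array([-2.83673262e-04, -3.51723969e+01, -3.13463831e+01, -4.66843903e-04,
        1.23778445e-04,  5.93012700e-06]), 'position': array([ 0.20184642, -0.51163125,  0.24237125]), 'tcp_rot': array([ 2.01590404,  0.38317077, -2.01589293]), 'contact_force': array([-0.04316404, -0.70640256, -0.04587039]), 'torque': array([-0.04174877, -0.02607338, -0.00058588]), 'gripper_width': 0.9956290557920161}
```

Run:
```python
import cv2
im=cv2.imread("pics/top0.png"); cv2.imwrite("pics/t1.png",cv2.resize(im[150:350,110:560],(0,0),fx=1.75,fy=1.75,interpolation=cv2.INTER_CUBIC))
```

```text
(no output)
```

View pics/t1.png

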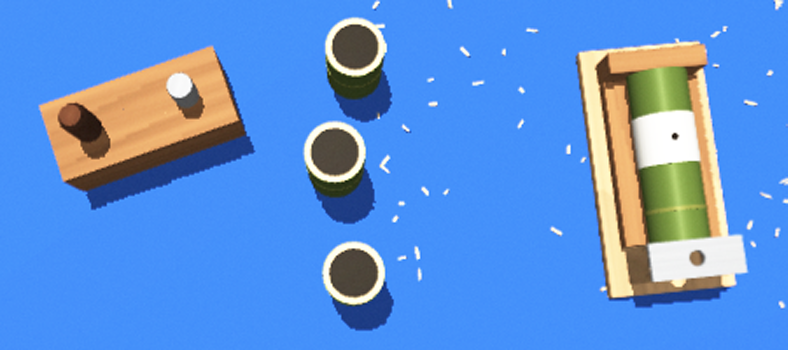

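View pics/side0.png

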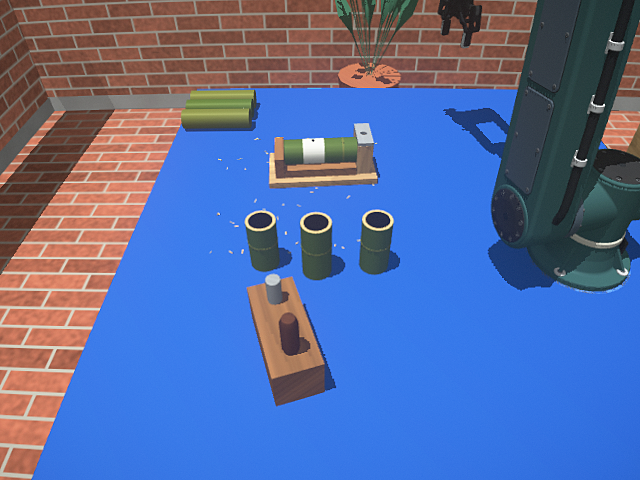

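```bash
cat > h.py <<'E'
from workcell import *
import cv2, numpy as np
from scipy.spatial.transform import Rotation as R
def ray(n,p):
    m=camera_model(n); d=(np.array(p,float)-[m["cx"],m["cy"]])/[m["fx"],m["fy"]]
    s=d.copy()
    for _ in range(20): s=d/(1+m["k1"]*(s@s))
    T=m["T"]; return T[:3,3],T[:3,:3]@np.array([s[0],-s[1],-1.])
def onz(n,p,z):
    o,d=ray(n,p); return o+d*(z-o[2])/d[2]
def pix(n,X):
    m=camera_model(n);T=m["T"]; c=T[:3,:3].T@(np.array(X)-T[:3,3]); s=np.array([c[0],-c[1]])/-c[2]
    return s*(1+m["k1"]*(s@s))*[m["fx"],m["fy"]]+[m["cx"],m["cy"]]
def blob(im,box,f):
    l,t,r,b=box; c=im[t:b,l:r]; mask=f(cv2.cvtColor(c,cv2.COLOR_BGR2HSV).astype(int)).astype(np.uint8)
    n,_,st,ce=cv2.connectedComponentsWithStats(mask)
    i=1+np.argmax(st[1:,4]); return ce[i]+[l,t],st[i]
def show():
    s=state(); print("t",round(s["time_s"],2),"pos",np.round(s["position"]*1000,1),"F",np.round(s["contact_force"],1),"w",round(s["gripper_width"]*85,1),"\nR",np.round(R.from_rotvec(s["tcp_rot"]).as_matrix(),4).tolist())
E
python3 - <<'E'
from h import *
t=cv2.imread("pics/top0.png"); s=cv2.imread("pics/side0.png")
for nm,im,n,box,f,z in [
 ("eye",t,"top",(498,287,518,307),lambda h:h[...,2]<190,.104),
 ("mark",t,"top",(488,220,504,236),lambda h:h[...,2]<110,.089),
 ("pin",t,"top",(200,185,230,209),lambda h:(h[...,1]<40)&(h[...,2]>200),.135),
 ("eyeS",s,"side",(356,127,372,140),lambda h:h[...,2]<130,.104),
 ("markS",s,"side",(308,137,319,146),lambda h:h[...,2]<110,.089),
 ("awl",t,"top",(138,205,175,235),lambda h:(h[...,2]<115)&(h[...,2]>1),.16),
 ("tub1",t,"top",(290,155,334,185),lambda h:(h[...,2]<90),.12),
 ("tub2",t,"top",(278,215,324,260),lambda h:(h[...,2]<90),.12),
 ("tub3",t,"top",(290,285,334,328),lambda h:(h[...,2]<90),.12)]:
    c,st=blob(im,box,f); print(nm,np.round(c,1),st,np.round(onz(n,c,z)*1000,1))
for nm,im,l in [("a",t,(130,175,260,265)),("b",s,(240,255,330,370))]:
    cv2.imwrite(f"pics/z{nm}.png",cv2.resize(im[l[1]:l[3],l[0]:l[2]],(0,0),fx=4,fy=4,interpolation=cv2.INTER_CUBIC))
E
python3 - <<'E'
import cv2,numpy as np
a=cv2.imread("pics/za.png");b=cv2.imread("pics/zb.png")
c=np.zeros((max(a.shape[0],b.shape[0]),a.shape[1]+b.shape[1],3),np.uint8);c[:a.shape[0],:a.shape[1]]=a;c[:b.shape[0],a.shape[1]:]=b
print(c.shape,a.shape);c=c[:,:];f=800/c.shape[1];cv2.imwrite("pics/zz.png",cv2.resize(c,(0,0),fx=f,fy=f))
E
```

```text
eye [508.1 297. ] [ 6  6  9  9 66] [ 436.3 -295.3  104. ]
mark [495.  227.3] [6 6 3 3 7] [ 556.3 -286.2   89. ]
pin [211.8 198.3] [  5   7  15  14 157] [607.  190.5 135. ]
eyeS [363.2 132.8] [ 5  5  6  3 12] [ 436.6 -293.5  104. ]
markS [312.5 140. ] [4 3 2 1 2] [ 556.6 -285.6   89. ]
awl [160.1 224.1] [  6   4  29  26 367] [561.6 268.5 160. ]
tub1 [312.1 174.9] [ 10   9  25  21 444] [646.9  24.9 120. ]
tub2 [300.6 236.2] [ 10   9  26  26 531] [543.4  46.5 120. ]
tub3 [311.4 305.3] [  9   7  26  27 551] [429.5  31.3 120. ]
(460, 880, 3) (360, 520, 3)
```

View pics/zz.png

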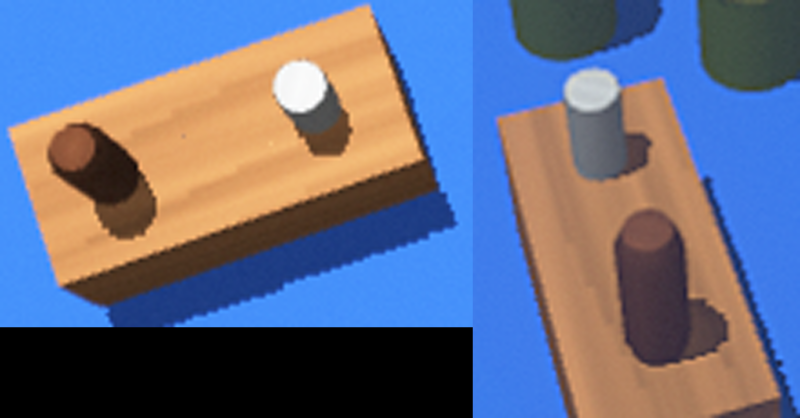

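Run:
```python
import workcell; print([k for k in dir(workcell) if k[0]!='_'])
from h import *
print(globals().get("tcp_to_tips"))
show()
q=lambda x,y:(x*1.1/4+130,y*1.1/4+175)
C=[onz("top",q(*p),.085)*1000 for p in [(8,128),(370,5),(428,162),(60,286)]]
print(np.round(C,1),"ctr",np.round(np.mean(C,0),1))
ax=(C[0]+C[3]-C[1]-C[2])/2; print(np.linalg.norm(ax)); ax/=np.linalg.norm(ax); m=np.mean(C,0); print("pin,awl pred",m-50*ax,m+50*ax)
for n,p,z in [("top",q(72,147),.165)]: print(n,np.round(onz(n,p,z)*1000,1))
print("side pin",onz("side",(240+(592-473)*1.1/4,255+88*1.1/4),.135)*1000,"awl",onz("side",(240+(650-473)*1.1/4,255+228*1.1/4),.165)*1000)
```

```text
['Unreachable', 'camera_model', 'hand_in', 'read_camera', 'spot_in', 'state', 'tcp_to_tips']
0.011
t 0.9 pos [ 201.8 -511.6  242.4] F [-0.  -0.7 -0. ] w 84.6 
R [[0.0, 0.367, -0.9302], [-0.0001, -0.9302, -0.367], [-1.0, 0.0001, 0.0]]
[[600.3 334.7  85. ]
 [656.2 163.6  85. ]
 [579.7 136.6  85. ]
 [524.6 308.9  85. ]] ctr [590.2 236.   85. ]
180.38412784201861
pin,awl pred [605.58273858 188.38219075  85.        ] [574.81059847 283.52984123  85.        ]
top [574.9 283.9 165. ]
side pin [605.98024162 192.49940252 135.        ] awl [573.40044283 288.71467695 165.        ]
```

Emit:
jog_arm:
  targets: [0, -12, -16, 0, 0, 0, -1, 0, -25, -32, 0, 0, 0, -1, 0, -25, -32, 0, 0, 0, -1, 0, -25, -32, 0, 0, 0, -1, 0, -25, -32, 0, 0, 0, -1]

```text
time_s: 1.4
position: [0.2955, -0.3522, 0.2424]
tcp_rot: [2.017, 0.383, -2.015]
contact_force: [0.7, -0.0, -0.2]
gripper_width: 1.002
```

Emit:
jog_arm:
  targets: [0, -25, -32, 0, 0, 0, -1, 0, -25, -32, 0, 0, 0, -1, 0, -25, -32, 0, 0, 0, -1, 0, -25, -32, 0, 0, 0, -1, 0, -25, -32, 0, 0, 0, -1]

```text
time_s: 1.9
position: [0.398, -0.177, 0.2426]
tcp_rot: [2.016, 0.384, -2.015]
contact_force: [0.6, -0.3, 0.5]
gripper_width: 1.001
```

Emit:
jog_arm:
  targets: [0, -25, -32, 0, 0, 0, -1, 0, -25, -32, 0, 0, 0, -1, 0, -25, -32, 0, 0, 0, -1, 0, -25, -32, 0, 0, 0, -1, 0, -25, -32, 0, 0, 0, -1]

```text
time_s: 2.4
position: [0.5006, -0.002, 0.2426]
tcp_rot: [2.016, 0.384, -2.015]
contact_force: [0.4, -0.2, 1.5]
gripper_width: 0.998
```

Emit:
jog_arm:
  targets: [0, -25, -32, 0, 0, 0, -1, 0, -25, -32, 0, 0, 0, -1, 0, -25, -32, 0, 0, 0, -1, 0, -25, -32, 0, 0, 0, -1, 0, -25, -32, 0, 0, 0, -1]

```text
time_s: 2.9
position: [0.6033, 0.1729, 0.2425]
tcp_rot: [2.015, 0.384, -2.016]
contact_force: [0.3, -0.4, -0.7]
gripper_width: 0.997
```

Emit:
jog_arm:
  targets: [4, -17, -10, 0, 0, 0, -1, 4, 0, 0, 0, 0, 0, -1, 4, 0, 0, 0, 0, 0, -1]

```text
time_s: 3.2
position: [0.6057, 0.1901, 0.2298]
tcp_rot: [2.014, 0.383, -2.016]
contact_force: [0.2, -0.5, -0.2]
gripper_width: 1.0
```

```bash
cat >> h.py <<'E'
def to(X):
    s=state(); print("tool shift mm",np.round(R.from_rotvec(s["tcp_rot"]).as_matrix().T@(np.array(X,float)-s["position"]*1000),1))
E
python3 -c "
from h import *
show(); to([606,190,102])"
```

```text
t 3.2 pos [605.7 190.1 229.8] F [ 0.2 -0.5 -0.2] w 85.0 
R [[-0.0011, 0.3679, -0.9299], [-0.001, -0.9299, -0.3679], [-1.0, 0.0005, 0.0014]]
tool shift mm [ 1.278e+02  1.000e-01 -4.000e-01]
```

Emit:
jog_arm:
  targets: [28, 0, 0, 0, 0, 0, -1, 28, 0, 0, 0, 0, 0, -1, 28, 0, 0, 0, 0, 0, -1, 24, 0, 0, 0, 0, 0, -1, 18, 0, 0, 0, 0, 0, -1]

```text
time_s: 3.7
position: [0.6051, 0.1879, 0.1024]
tcp_rot: [2.014, 0.381, -2.02]
contact_force: [-0.2, -0.4, -0.5]
gripper_width: 0.997
```

Emit:
jog_arm:
  targets: [0, 0, 0, 0, 0, 0, 0, 0, 0, 0, 0, 0, 0, 0.3, 0, 0, 0, 0, 0, 0, 1, 0, 0, 0, 0, 0, 0, 1, 0, 0, 0, 0, 0, 0, 1]
  newtons: 40

```text
time_s: 4.2
position: [0.6076, 0.1899, 0.1064]
tcp_rot: [2.019, 0.383, -2.012]
contact_force: [-0.0, -1.1, 3.5]
gripper_width: 0.28
```

Emit:
jog_arm:
  targets: [0, 0, 0, 0, 0, 0, 1, 0, 0, 0, 0, 0, 0, 1, 0, 0, 0, 0, 0, 0, 1]

```text
time_s: 4.5
position: [0.6076, 0.19, 0.1064]
tcp_rot: [2.019, 0.383, -2.012]
contact_force: [-0.2, -1.0, 5.6]
gripper_width: 0.283
```

Emit:
jog_arm:
  targets: [-5, 0, 0, 0, 0, 0, 1, -15, 0, 0, 0, 0, 0, 1, -20, 0, 0, 0, 0, 0, 1, -20, 0, 0, 0, 0, 0, 1, -20, 0, 0, 0, 0, 0, 1]
  newtons: 60

```text
time_s: 5.0
position: [0.6064, 0.1899, 0.1853]
tcp_rot: [2.015, 0.383, -2.017]
contact_force: [0.7, 0.2, -1.1]
gripper_width: 0.279
```

Emit:
jog_arm:
  targets: [-25, 0, 0, 0, 0, 0, 1, -25, 0, 0, 0, 0, 0, 1, -20, 0, 0, 0, 0, 0, 1, 0, 0, 0, 0, 0, 0, 1, 0, 0, 0, 0, 0, 0, 1]

```text
time_s: 5.5
position: [0.6066, 0.1899, 0.2544]
tcp_rot: [2.016, 0.383, -2.015]
contact_force: [0.4, 0.0, -1.6]
gripper_width: 0.276
```

Run:
```python
from h import *
show()
s=state();Rm=R.from_rotvec(s["tcp_rot"]).as_matrix();g=s["position"]-.008*Rm[:,0]
a=[]
for n in ("side","top"):
    im=read_camera(n); u=pix(n,g).astype(int); print(n,u)
    c=im[u[1]-50:u[1]+70,u[0]-50:u[0]+50]; a.append(cv2.resize(c,(400,480),interpolation=cv2.INTER_CUBIC))
cv2.imwrite("pics/g1.png",np.hstack(a))
```

```text
t 5.5 pos [606.6 189.9 254.4] F [ 0.4  0.  -1.6] w 23.5 
R [[0.0004, 0.3671, -0.9302], [0.0, -0.9302, -0.3671], [-1.0, 0.0001, -0.0004]]
side [265 216]
top [198 179]
```

View pics/g1.png

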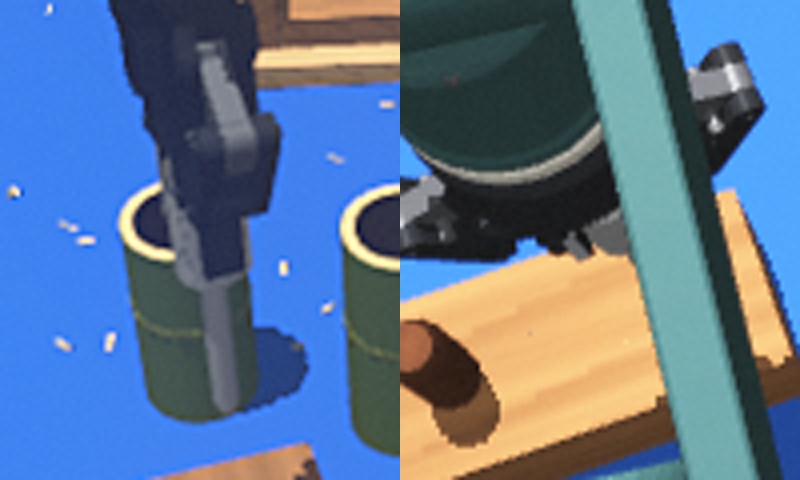

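Emit:
jog_arm:
  targets: [0, 10, 10, 0, 0, 0, 1, 0, 20, 16, 0, 0, 0, 1, 0, 26, 22, 0, 0, 0, 1, 0, 26, 22, 0, 0, 0, 1, 0, 26, 22, 0, 0, 0, 1]

```text
time_s: 6.1
position: [0.5591, 0.0538, 0.253]
tcp_rot: [2.013, 0.383, -2.019]
contact_force: [0.3, -0.2, -1.2]
gripper_width: 0.273
```

Emit:
jog_arm:
  targets: [0, 26, 22, 0, 0, 0, 1, 0, 26, 22, 0, 0, 0, 1, 0, 26, 22, 0, 0, 0, 1, 0, 26, 22, 0, 0, 0, 1, 0, 26, 22, 0, 0, 0, 1]

```text
time_s: 6.6
position: [0.5042, -0.1073, 0.2532]
tcp_rot: [2.014, 0.383, -2.019]
contact_force: [0.5, -0.3, -2.5]
gripper_width: 0.275
```

Emit:
jog_arm:
  targets: [0, 26, 22, 0, 0, 0, 1, 0, 26, 22, 0, 0, 0, 1, 0, 26, 22, 0, 0, 0, 1, 0, 26, 22, 0, 0, 0, 1, 0, 26, 22, 0, 0, 0, 1]

```text
time_s: 7.1
position: [0.4495, -0.2682, 0.2532]
tcp_rot: [2.015, 0.384, -2.019]
contact_force: [0.0, -0.6, -0.3]
gripper_width: 0.277
```

Emit:
jog_arm:
  targets: [5, 20, 20, 0, 0, 0, 1, 5, 20, 18, 0, 0, 0, 1, 5, 6, 8, 0, 0, 0, 1, 5, 0, 0, 0, 0, 0, 1, 0, 0, 0, 0, 0, 0, 1]

```text
time_s: 7.6
position: [0.425, -0.3255, 0.2328]
tcp_rot: [2.016, 0.387, -2.018]
contact_force: [-0.2, -0.0, -0.7]
gripper_width: 0.279
```

Run:
```python
from h import *
show(); to([436.4,-294.4,200])
s=state();p=s["position"]*1000
a=[]
for n,h in (("side",60),("top",60)):
    im=read_camera(n); cv2.imwrite(f"pics/e1_{n}.png",im); u=pix(n,[.4364,-.2944,.115]).astype(int); print(n,u,"tip",pix(n,(p-[0,0,96.4])/1000),"sh",pix(n,(p-[0,0,21.4])/1000))
    c=im[u[1]-40:u[1]+20,u[0]-25:u[0]+25]; a.append(cv2.resize(c,(400,480),interpolation=cv2.INTER_CUBIC))
cv2.imwrite("pics/e1.png",np.hstack(a))
```

```text
t 7.6 pos [ 425.  -325.5  232.8] F [-0.2 -0.  -0.7] w 23.7 
R [[-0.0018, 0.367, -0.9302], [0.0027, -0.9302, -0.367], [-1.0, -0.0031, 0.0007]]
tool shift mm [ 32.9 -24.7 -22.1]
side [363 128] tip [368.08147065 113.86568481] sh [370.04725084  84.23440737]
top [509 296] tip [533.98396493 302.54487393] sh [552.76487757 300.27054659]
```

View pics/e1.png

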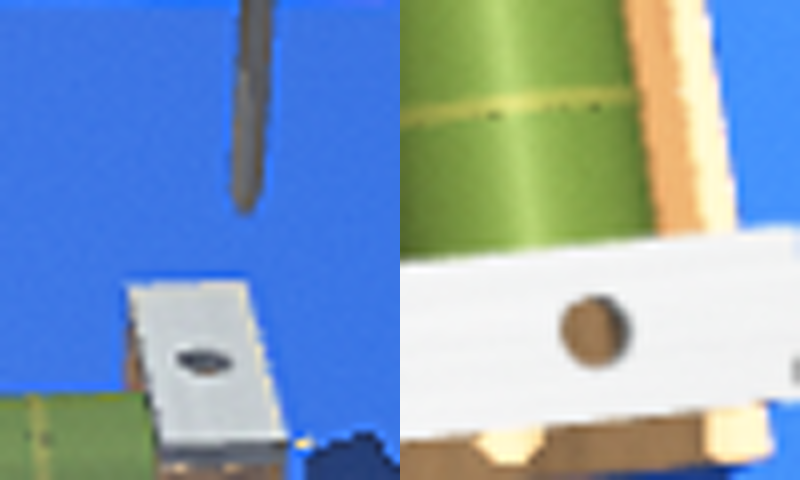

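Emit:
jog_arm:
  targets: [0, -8, -7, 0, 0, 0, 1, 0, -10, -9, 0, 0, 0, 1, 10, -6.5, -6, 0, 0, 0, 1, 10, 0, 0, 0, 0, 0, 1, 5, 0, 0, 0, 0, 0, 1]

```text
time_s: 8.2
position: [0.4367, -0.2947, 0.2073]
tcp_rot: [2.014, 0.386, -2.018]
contact_force: [-0.1, -0.6, -1.3]
gripper_width: 0.278
```

Emit:
jog_arm:
  targets: [0, 0, 0, 0, 0, 0, 1, 0, 0, 0, 0, 0, 0, 1]

```text
time_s: 8.4
position: [0.4368, -0.296, 0.2089]
tcp_rot: [2.016, 0.383, -2.017]
contact_force: [-0.6, -0.5, -1.5]
gripper_width: 0.276
```

Run:
```python
from h import *
show(); to([436.4,-294.4,200])
s=state();p=s["position"]*1000
a=[]
for n in ("side","top"):
    im=read_camera(n); cv2.imwrite(f"pics/e2_{n}.png",im); u=pix(n,[.4364,-.2944,.115]).astype(int); print(n,u,"tip",pix(n,(p-[0,0,96.4])/1000),"sh",pix(n,(p-[0,0,21.4])/1000))
    c=im[u[1]-40:u[1]+20,u[0]-25:u[0]+25]; a.append(cv2.resize(c,(400,480),interpolation=cv2.INTER_CUBIC))
cv2.imwrite("pics/e2.png",np.hstack(a))
```

```text
t 8.4 pos [ 436.8 -296.   208.9] F [-0.6 -0.5 -1.5] w 23.4 
R [[-0.0006, 0.3666, -0.9304], [0.0002, -0.9304, -0.3666], [-1.0, -0.0004, 0.0004]]
tool shift mm [ 8.9 -1.6 -0.2]
side [363 128] tip [363.22218683 129.13542277] sh [364.99123342  99.98610699]
top [509 296] tip [510.20581796 296.37902188] sh [526.5888023  293.67364964]
```

View pics/e2.png

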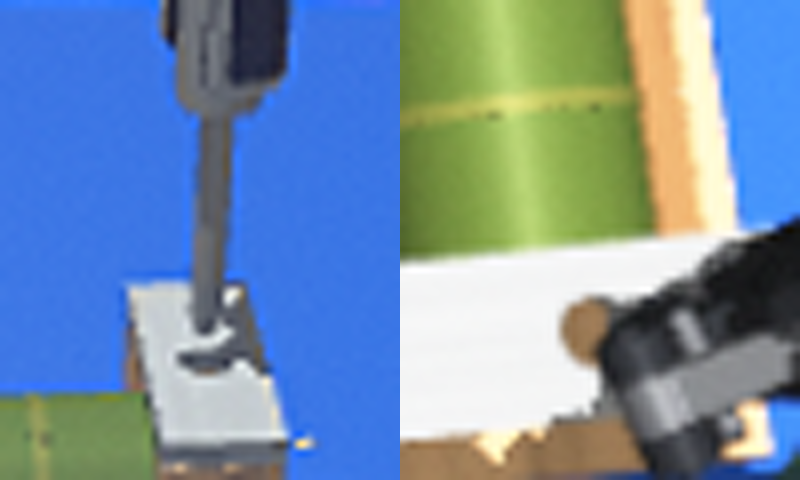

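Emit:
jog_arm:
  targets: [0, -1.1, -0.1, 0, 0, 0, 1, 4, 0, 0, 0, 0, 0, 1, 4, 0, 0, 0, 0, 0, 1, 4, 0, 0, 0, 0, 0, 1, 4, 0, 0, 0, 0, 0, 1]

```text
time_s: 9.0
position: [0.4366, -0.2946, 0.1927]
tcp_rot: [2.016, 0.384, -2.016]
contact_force: [0.3, 0.1, -1.5]
gripper_width: 0.28
```

Emit:
jog_arm:
  targets: [4, 0, 0, 0, 0, 0, 1, 0, 0, 0, 0, 0, 0, 1, 0, 0, 0, 0, 0, 0, 1]

```text
time_s: 9.3
position: [0.4367, -0.2947, 0.1892]
tcp_rot: [2.016, 0.384, -2.016]
contact_force: [-0.5, -0.4, -0.7]
gripper_width: 0.279
```

Run:
```python
from h import *
show(); s=state();print(s["torque"])
n="side";im=read_camera(n); cv2.imwrite("pics/e3.png",cv2.resize(im[88:148,338:388],(400,480),interpolation=cv2.INTER_CUBIC))
```

```text
t 9.3 pos [ 436.7 -294.7  189.2] F [-0.5 -0.4 -0.7] w 23.7 
R [[-0.0002, 0.3671, -0.9302], [0.0001, -0.9302, -0.3671], [-1.0, -0.0002, 0.0001]]
[-0.00774682  0.00171016 -0.07260781]
```

View pics/e3.png

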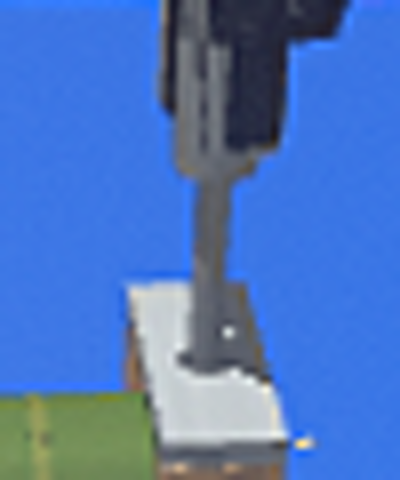

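Emit:
jog_arm:
  targets: [6, 0, 0, 0, 0, 0, 1, 6, 0, 0, 0, 0, 0, 1, 6, 0, 0, 0, 0, 0, 1, 6, 0, 0, 0, 0, 0, 1, 6, 0, 0, 0, 0, 0, 1]

```text
time_s: 9.85
position: [0.4366, -0.2946, 0.1585]
tcp_rot: [2.016, 0.384, -2.016]
contact_force: [-0.1, 0.2, -1.7]
gripper_width: 0.278
```

Emit:
jog_arm:
  targets: [6, 0, 0, 0, 0, 0, 1, 6, 0, 0, 0, 0, 0, 1, 6, 0, 0, 0, 0, 0, 1, 6, 0, 0, 0, 0, 0, 1, 4, 0, 0, 0, 0, 0, 1]

```text
time_s: 10.35
position: [0.4366, -0.2945, 0.1306]
tcp_rot: [2.016, 0.384, -2.017]
contact_force: [-0.5, 0.4, -2.4]
gripper_width: 0.278
```

Emit:
jog_arm:
  targets: [2, 0, 0, 0, 0, 0, 1, 1, 0, 0, 0, 0, 0, 1, 1, 0, 0, 0, 0, 0, 1, 0, 0, 0, 0, 0, 0, 1]

```text
time_s: 10.75
position: [0.4368, -0.2948, 0.1275]
tcp_rot: [2.016, 0.383, -2.016]
contact_force: [-0.1, -0.0, -1.6]
gripper_width: 0.275
```

Emit:
jog_arm:
  targets: [1, 0, 0, 0, 0, 0, 1, 1, 0, 0, 0, 0, 0, 1, 0, 0, 0, 0, 0, 0, 1]

```text
time_s: 11.05
position: [0.4368, -0.2948, 0.1255]
tcp_rot: [2.016, 0.383, -2.016]
contact_force: [-0.0, 0.3, -0.8]
gripper_width: 0.275
```

Emit:
jog_arm:
  targets: [1, 0, 0, 0, 0, 0, 1, 1, 0, 0, 0, 0, 0, 1, 0, 0, 0, 0, 0, 0, 1]

```text
time_s: 11.35
position: [0.4368, -0.2948, 0.1254]
tcp_rot: [2.016, 0.382, -2.015]
contact_force: [-2.6, 2.1, 7.3]
gripper_width: 0.278
```

Emit:
jog_arm:
  targets: [1, 0, 0, 0, 0, 0, 1, 0, 0, 0, 0, 0, 0, 1, 0, 0, 0, 0, 0, 0, 1, 0, 0, 0, 0, 0, 0, 1, 0, 0, 0, 0, 0, 0, 1]

```text
time_s: 11.85
position: [0.4369, -0.2948, 0.1254]
tcp_rot: [2.016, 0.382, -2.014]
contact_force: [-3.8, 2.8, 11.1]
gripper_width: 0.281
```

Emit:
jog_arm:
  targets: [-2, 0, 0, 0, 0, 0, 0, 0, 0, 0, 0, 0, 0, -1, 0, 0, 0, 0, 0, 0, -1, 0, 0, 0, 0, 0, 0, -1, 0, 0, 0, 0, 0, 0, -1]

```text
time_s: 12.35
position: [0.4366, -0.2946, 0.1239]
tcp_rot: [2.016, 0.384, -2.017]
contact_force: [0.7, 0.6, 0.1]
gripper_width: 0.997
```

Emit:
jog_arm:
  targets: [-10, 0, 0, 0, 0, 0, -1, -20, 0, 0, 0, 0, 0, -1, -25, 0, 0, 0, 0, 0, -1, -30, 0, 0, 0, 0, 0, -1, -30, 0, 0, 0, 0, 0, -1]

```text
time_s: 12.85
position: [0.4367, -0.2946, 0.241]
tcp_rot: [2.016, 0.383, -2.016]
contact_force: [-0.3, -0.2, 0.3]
gripper_width: 1.001
```

Emit:
jog_arm:
  targets: [-20, 0, 0, 0, 0, 0, -1, 0, 0, 0, 0, 0, 0, -1]

```text
time_s: 13.05
position: [0.438, -0.2958, 0.2642]
tcp_rot: [2.019, 0.376, -2.007]
contact_force: [-0.1, 0.4, -0.1]
gripper_width: 1.001
```

Run:
```python
from h import *
show(); to([574.5,284,250])
a=[]
for n in ("side","top"):
    im=read_camera(n); cv2.imwrite(f"pics/e4_{n}.png",im); u=pix(n,[.4364,-.2944,.125]).astype(int); print(n,u,"pred head top",pix(n,[.4366,-.2947,.154]))
    c=im[u[1]-40:u[1]+20,u[0]-25:u[0]+25]; a.append(cv2.resize(c,(400,480),interpolation=cv2.INTER_CUBIC))
cv2.imwrite("pics/e4.png",np.hstack(a))
```

```text
t 13.05 pos [ 438.  -295.8  264.2] F [-0.1  0.4 -0.1] w 85.1 
R [[0.0067, 0.367, -0.9302], [-0.0058, -0.9302, -0.3671], [-1.0, 0.0078, -0.0041]]
tool shift mm [  11.8 -489.3 -339.7]
side [363 124] pred head top [364.31884192 113.61095089]
top [511 296] pred head top [518.15908744 295.10423519]
```

View pics/e4.png

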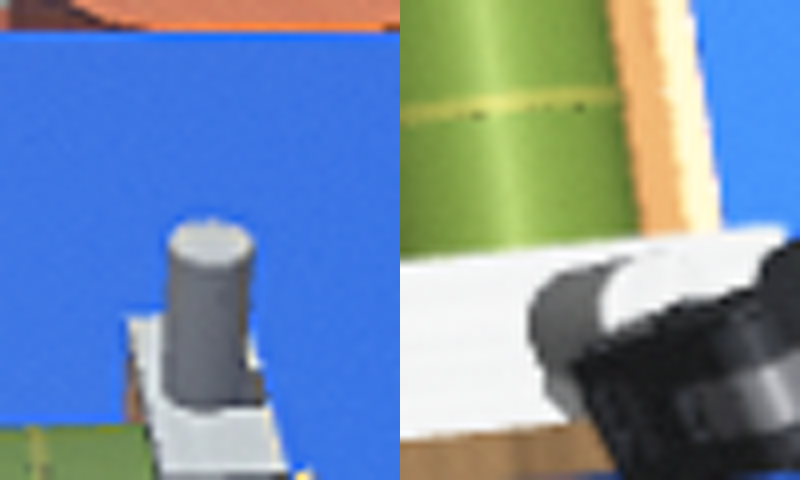

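Emit:
jog_arm:
  targets: [0, -12, -8, 0, 0, 0, -1, 0, -25, -17.5, 0, 0, 0, -1, 0, -25, -17.5, 0, 0, 0, -1, 0, -25, -17.5, 0, 0, 0, -1, 0, -25, -17.5, 0, 0, 0, -1]

```text
time_s: 13.65
position: [0.4676, -0.1594, 0.2573]
tcp_rot: [2.014, 0.386, -2.02]
contact_force: [-0.0, 0.8, 0.1]
gripper_width: 1.006
```

Emit:
jog_arm:
  targets: [0, -25, -17.5, 0, 0, 0, -1, 0, -25, -17.5, 0, 0, 0, -1, 0, -25, -17.5, 0, 0, 0, -1, 0, -25, -17.5, 0, 0, 0, -1, 0, -25, -17.5, 0, 0, 0, -1]

```text
time_s: 14.15
position: [0.5027, -0.0111, 0.2573]
tcp_rot: [2.013, 0.386, -2.02]
contact_force: [-0.1, -0.2, -0.3]
gripper_width: 1.002
```

Emit:
jog_arm:
  targets: [0, -25, -17.5, 0, 0, 0, -1, 0, -25, -17.5, 0, 0, 0, -1, 0, -25, -17.5, 0, 0, 0, -1, 0, -25, -17.5, 0, 0, 0, -1, 0, -25, -17.5, 0, 0, 0, -1]

```text
time_s: 14.65
position: [0.538, 0.137, 0.2572]
tcp_rot: [2.012, 0.385, -2.02]
contact_force: [-0.2, -0.4, -0.5]
gripper_width: 1.0
```

Emit:
jog_arm:
  targets: [0, -25, -17.5, 0, 0, 0, -1, 0, -25, -17.5, 0, 0, 0, -1, 0, -25, -17.5, 0, 0, 0, -1, 0, -25, -17.5, 0, 0, 0, -1, 0, -13, -9, 0, 0, 0, -1]

```text
time_s: 15.15
position: [0.5699, 0.2718, 0.2567]
tcp_rot: [2.01, 0.386, -2.019]
contact_force: [0.5, 0.3, 0.1]
gripper_width: 0.997
```

Emit:
jog_arm:
  targets: [0, -8, -6, 0, 0, 0, -1, 0, -4.6, -2.6, 0, 0, 0, -1, 0, 0, 0, 0, 0, 0, -1, 0, 0, 0, 0, 0, 0, -1]

```text
time_s: 15.55
position: [0.5746, 0.2829, 0.2595]
tcp_rot: [2.016, 0.382, -2.016]
contact_force: [-0.6, 0.7, -0.0]
gripper_width: 0.998
```

Run:
```python
from h import *
show(); to([574.5,284,210])
```

```text
t 15.55 pos [574.6 282.9 259.5] F [-0.6  0.7 -0. ] w 84.9 
R [[0.0001, 0.366, -0.9306], [-0.0005, -0.9306, -0.366], [-1.0, 0.0005, 0.0001]]
tool shift mm [49.5 -1.  -0.3]
```

Emit:
jog_arm:
  targets: [28, -1, 0, 0, 0, 0, -1, 28, 0, 0, 0, 0, 0, -1, 28, 0, 0, 0, 0, 0, -1, 24, 0, 0, 0, 0, 0, -1, 18, 0, 0, 0, 0, 0, -1]

```text
time_s: 16.05
position: [0.5736, 0.2832, 0.1316]
tcp_rot: [2.014, 0.381, -2.019]
contact_force: [-1.3, 0.7, -0.2]
gripper_width: 0.998
```

Emit:
jog_arm:
  targets: [12, 0, 0, 0, 0, 0, -1, 5, 0, 0, 0, 0, 0, -1, 0, 0, 0, 0, 0, 0, -1, 0, 0, 0, 0, 0, 0, 0, 0, 0, 0, 0, 0, 0, 0.2]
  newtons: 40

```text
time_s: 16.55
position: [0.575, 0.285, 0.1179]
tcp_rot: [2.019, 0.384, -2.013]
contact_force: [-0.6, 0.0, 1.1]
gripper_width: 0.692
```

Emit:
jog_arm:
  targets: [0, 0, 0, 0, 0, 0, 1, 0, 0, 0, 0, 0, 0, 1, 0, 0, 0, 0, 0, 0, 1, 0, 0, 0, 0, 0, 0, 1, 0, 0, 0, 0, 0, 0, 1]

```text
time_s: 17.05
position: [0.5746, 0.2851, 0.1171]
tcp_rot: [2.017, 0.384, -2.015]
contact_force: [-0.3, 0.2, 3.6]
gripper_width: 0.315
```

Emit:
jog_arm:
  targets: [-5, 0, 0, 0, 0, 0, 1, -15, 0, 0, 0, 0, 0, 1, -25, 0, 0, 0, 0, 0, 1, -30, 0, 0, 0, 0, 0, 1, -30, 0, 0, 0, 0, 0, 1]
  newtons: 60

```text
time_s: 17.55
position: [0.574, 0.2846, 0.2226]
tcp_rot: [2.015, 0.383, -2.017]
contact_force: [0.1, 0.3, -0.6]
gripper_width: 0.312
```

Emit:
jog_arm:
  targets: [-25, 0, 0, 0, 0, 0, 1, -20, 0, 0, 0, 0, 0, 1, -10, 0, 0, 0, 0, 0, 1, 0, 0, 0, 0, 0, 0, 1, 0, 0, 0, 0, 0, 0, 1]

```text
time_s: 18.05
position: [0.574, 0.2847, 0.2753]
tcp_rot: [2.014, 0.383, -2.017]
contact_force: [-0.5, -0.4, -0.8]
gripper_width: 0.313
```

Run:
```python
from h import *
show(); to([556.4,-286,270])
s=state();p=s["position"]*1000
n="side";im=read_camera(n);cv2.imwrite("pics/w1_full.png",im)
tip=pix(n,(p-[0,0,107.1])/1000);sh=pix(n,(p-[0,0,32])/1000);print(tip,sh)
u=tip.astype(int); l,t=u[0]-30,u[1]-70; print(l,t)
cv2.imwrite("pics/w1.png",cv2.resize(im[t:t+100,l:l+70],(0,0),fx=6,fy=6,interpolation=cv2.INTER_CUBIC))
```

```text
t 18.05 pos [574.  284.7 275.3] F [-0.5 -0.4 -0.8] w 26.6 
R [[-0.0015, 0.367, -0.9302], [-0.0007, -0.9302, -0.367], [-1.0, 0.0001, 0.0016]]
tool shift mm [  5.7 524.4 225.8]
[288.3142215  313.92777185] [285.02658547 277.83348925]
258 243
```

View pics/w1.png

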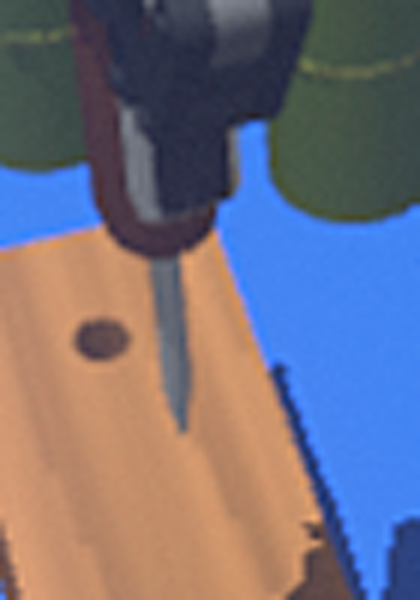

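Emit:
jog_arm:
  targets: [0, 12, 5, 0, 0, 0, 1, 0, 27, 11.7, 0, 0, 0, 1, 0, 27, 11.7, 0, 0, 0, 1, 0, 27, 11.7, 0, 0, 0, 1, 0, 27, 11.7, 0, 0, 0, 1]

```text
time_s: 18.6
position: [0.5694, 0.1521, 0.275]
tcp_rot: [2.013, 0.382, -2.018]
contact_force: [-0.1, 0.2, -0.1]
gripper_width: 0.311
```

Emit:
jog_arm:
  targets: [0, 27, 11.7, 0, 0, 0, 1, 0, 27, 11.7, 0, 0, 0, 1, 0, 27, 11.7, 0, 0, 0, 1, 0, 27, 11.7, 0, 0, 0, 1, 0, 27, 11.7, 0, 0, 0, 1]

```text
time_s: 19.1
position: [0.5642, 0.0051, 0.2751]
tcp_rot: [2.014, 0.383, -2.019]
contact_force: [0.0, 0.4, -0.8]
gripper_width: 0.314
```

Emit:
jog_arm:
  targets: [0, 27, 11.7, 0, 0, 0, 1, 0, 27, 11.7, 0, 0, 0, 1, 0, 27, 11.7, 0, 0, 0, 1, 0, 27, 11.7, 0, 0, 0, 1, 0, 27, 11.7, 0, 0, 0, 1]

```text
time_s: 19.6
position: [0.5592, -0.1417, 0.2751]
tcp_rot: [2.014, 0.383, -2.019]
contact_force: [-0.4, 0.2, -1.1]
gripper_width: 0.315
```

Emit:
jog_arm:
  targets: [0, 27, 11.7, 0, 0, 0, 1, 0, 27, 11.7, 0, 0, 0, 1, 0, 27, 11.7, 0, 0, 0, 1, 0, 27, 11.7, 0, 0, 0, 1, 0, 14, 6, 0, 0, 0, 1]

```text
time_s: 20.1
position: [0.5546, -0.2754, 0.2747]
tcp_rot: [2.015, 0.382, -2.021]
contact_force: [-0.1, 0.0, -1.7]
gripper_width: 0.306
```

Emit:
jog_arm:
  targets: [5, 8, 3, 0, 0, 0, 1, 10, 4, 1, 0, 0, 0, 1, 15, 0, 0, 0, 0, 0, 1, 10, 0, 0, 0, 0, 0, 1, 5, 0, 0, 0, 0, 0, 1]

```text
time_s: 20.6
position: [0.5562, -0.2839, 0.2287]
tcp_rot: [2.013, 0.388, -2.019]
contact_force: [-1.6, -1.3, -1.5]
gripper_width: 0.31
```

Emit:
jog_arm:
  targets: [0, 0, 0, 0, 0, 0, 1, 0, 0, 0, 0, 0, 0, 1]

```text
time_s: 20.8
position: [0.5569, -0.285, 0.2316]
tcp_rot: [2.016, 0.384, -2.015]
contact_force: [0.7, 0.8, 0.2]
gripper_width: 0.311
```

Run:
```python
from h import *
show(); to([556.4,-286,203])
s=state();p=s["position"]*1000
a=[]
for n in ("side","top"):
    im=read_camera(n); u=pix(n,[.5564,-.286,.105]).astype(int); print(n,u,"tip",pix(n,(p-[0,0,107.1])/1000),"belowtip",pix(n,[p[0]/1e3,p[1]/1e3,.089]),"mark",pix(n,[.5564,-.286,.089]))
    c=im[u[1]-40:u[1]+20,u[0]-25:u[0]+25]; a.append(cv2.resize(c,(400,480),interpolation=cv2.INTER_CUBIC))
cv2.imwrite("pics/m1.png",np.hstack(a))
```

```text
t 20.8 pos [ 556.9 -285.   231.6] F [0.7 0.8 0.2] w 26.4 
R [[0.0004, 0.3678, -0.9299], [-0.0003, -0.9299, -0.3678], [-1.0, 0.0004, -0.0003]]
tool shift mm [28.6  0.8  0.9]
side [312 134] tip [312.05670741 127.00676344] belowtip [312.33929149 140.15403663] mark [312.56726392 139.91685185]
top [497 225] tip [500.81112144 223.3349619 ] belowtip [494.22642435 226.93715298] mark [494.85653748 227.22068497]
```

View pics/m1.png

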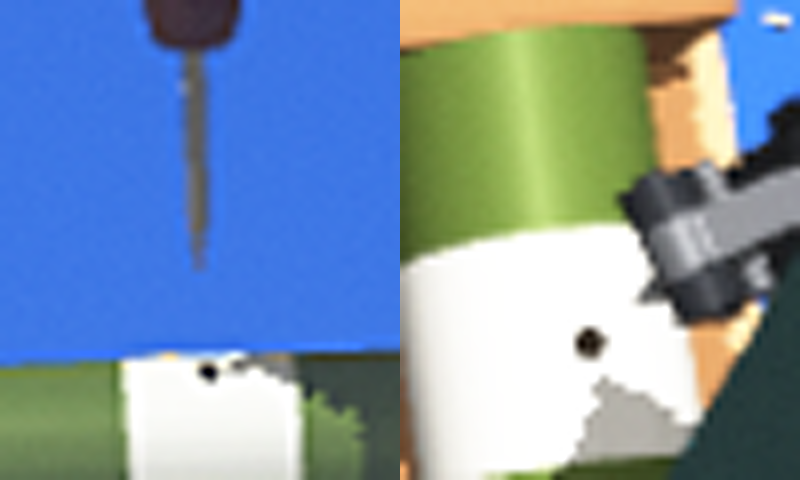

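Emit:
jog_arm:
  targets: [3, 0.5, 1.5, 0, 0, 0, 1, 4, 0, 0, 0, 0, 0, 1, 4, 0, 0, 0, 0, 0, 1, 4, 0, 0, 0, 0, 0, 1, 3, 0, 0, 0, 0, 0, 1]

```text
time_s: 21.4
position: [0.5553, -0.2864, 0.2125]
tcp_rot: [2.016, 0.384, -2.017]
contact_force: [0.1, 0.0, 0.3]
gripper_width: 0.31
```

Emit:
jog_arm:
  targets: [2, 0, 0, 0, 0, 0, 1, 1, 0, 0, 0, 0, 0, 1, 0, 0, 0, 0, 0, 0, 1, 0, 0, 0, 0, 0, 0, 1]

```text
time_s: 21.8
position: [0.5556, -0.2865, 0.2105]
tcp_rot: [2.016, 0.383, -2.016]
contact_force: [-0.7, 0.1, -0.4]
gripper_width: 0.311
```

Run:
```python
from h import *
show()
s=state();p=s["position"]*1000
n="side"
im=read_camera(n); l,t=292,104; print("tip",pix(n,(p-[0,0,107.1])/1000),"belowtip",pix(n,[p[0]/1e3,p[1]/1e3,.089]))
cv2.imwrite("pics/m2.png",cv2.resize(im[t:t+45,l:l+40],(0,0),fx=12,fy=12,interpolation=cv2.INTER_CUBIC))
```

```text
t 21.8 pos [ 555.6 -286.5  210.5] F [-0.7  0.1 -0.4] w 26.4 
R [[0.0003, 0.367, -0.9302], [-0.0003, -0.9302, -0.367], [-1.0, 0.0004, -0.0002]]
tip [312.82076696 134.54023385] belowtip [312.92889038 139.80918091]
```

View pics/m2.png

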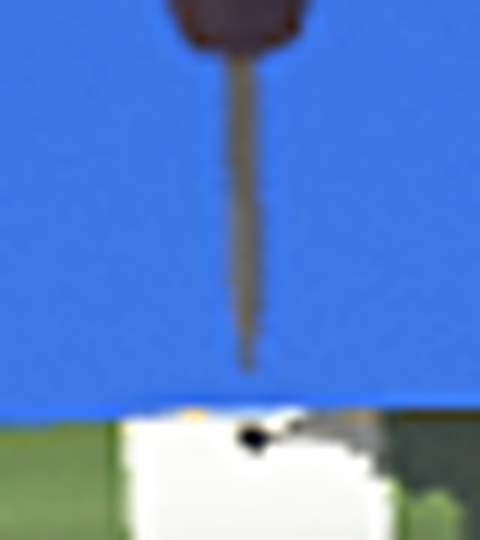

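Emit:
jog_arm:
  targets: [1.5, -0.3, 0.7, 0, 0, 0, 1, 2, 0, 0, 0, 0, 0, 1, 1.5, 0, 0, 0, 0, 0, 1, 1, 0, 0, 0, 0, 0, 1, 0.5, 0, 0, 0, 0, 0, 1]

```text
time_s: 22.35
position: [0.5547, -0.2864, 0.2036]
tcp_rot: [2.016, 0.384, -2.016]
contact_force: [-0.1, -0.8, -0.9]
gripper_width: 0.312
```

Emit:
jog_arm:
  targets: [0, 0, 0, 0, 0, 0, 1, 0, 0, 0, 0, 0, 0, 1, 0, 0, 0, 0, 0, 0, 1, 0, 0, 0, 0, 0, 0, 1, 0, 0, 0, 0, 0, 0, 1]

```text
time_s: 22.85
position: [0.5547, -0.2864, 0.2039]
tcp_rot: [2.016, 0.383, -2.016]
contact_force: [0.7, 0.2, -1.1]
gripper_width: 0.311
```

Run:
```python
from h import *
show()
s=state();p=s["position"]*1000
n="side"
im=read_camera(n); l,t=292,104; print("tip",pix(n,(p-[0,0,107.1])/1000),"belowtip",pix(n,[p[0]/1e3,p[1]/1e3,.089]))
a=cv2.resize(im[t:t+45,l:l+40],(0,0),fx=12,fy=12,interpolation=cv2.INTER_CUBIC)
b=cv2.resize(im[95:320,225:405],(432,540),interpolation=cv2.INTER_CUBIC)[:, :320]
cv2.imwrite("pics/m3.png",np.hstack([a,b]))
```

```text
t 22.85 pos [ 554.7 -286.4  203.9] F [ 0.7  0.2 -1.1] w 26.5 
R [[0.0001, 0.367, -0.9302], [-0.0001, -0.9302, -0.367], [-1.0, 0.0002, -0.0]]
tip [313.21280316 136.99284432] belowtip [313.26925192 139.82049752]
```

View pics/m3.png

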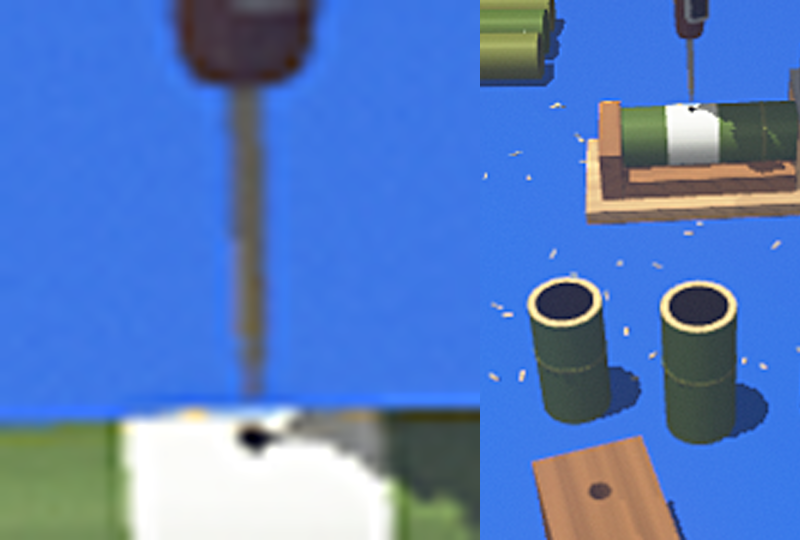

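```bash
python3 -c "
from h import *
print(hand_in()); show()"
```

```text
the job is handed in; nothing more can be done
None
the job is handed in; nothing more can be done
```

I handed the job in at about 23 s of the 64 s allowed. The pin is home in the eyelet and the gripper is holding the awl upright over the pilot mark. `hand_in()` gives no verdict, so the figures below are my own last checks.

- **Pin:** It slid through the eyelet without side force. The shoulder met the plate at the height I had worked out, and I pressed it down with about 11 N before letting go. The picture after release showed the head upright on the plate. I did not look at the pin again after picking up the awl.
- **Awl:** It is gripped at 60 N. I calculate the point to be about 8 mm above the mark and within about 2 mm sideways. In the side picture the point lines up with the mark to within a fraction of a pixel. No contact forces showed beyond the awl's own weight.
- **Tubes and bamboo:** The awl was carried over the tubes with about 40 mm to spare. The last picture shows the bamboo in place and two tubes standing; the third tube was outside that crop.

**Disagreements:**
- **Sideways position:** The side camera and the arm's own readings differed by 1–2 mm across the mark. I followed the side camera.
- **Height:** The gap above the mark looks slightly larger in the picture than calculated, probably because the fine point fades out at that resolution.
- **Towards or away from the side camera:** The last check here rests on the arm's readings only, because the top camera's view of the point was unclear.

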